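# Put the socket set back on its rail in order of size

## Task

Put the socket set away: the largest socket already sits on the stud at one end of the rail and is to stay there undisturbed. Set the four loose sockets on the free studs in order of size, so that the row steps down from the largest next to the big one to the smallest at the other end, each upright and fully down on its stud, then let go.

Things in the scene. Friction and masses are not known exactly. Their poses are not given: they have to be found in the camera images.
- socket_big: the largest socket, already on the stud at one end of the rail (either end): round polished steel, 62 mm across, 68 mm high, open hexagon (46 mm across flats) upwards. Origin: centre of its underside, 17 mm above the bench as it sits; z up the axis. Loose, about 620 g; it stays where it is.
- socket_a: loose socket, second largest of the five: steel, 55 mm across, 62 mm high, about 480 g, upright on the bench, hexagon (38 mm) up. Origin: centre of underside; z up; yaw is of no account. Bore below, 19.6 mm square, 26 mm deep, fits a stud loosely. Grasp across the outside near the top: fingers left and right (along world y) if it stands in front of or beside the blue vice (y < 0.08), else front and back (along x).
- socket_b: loose socket, middle size: steel, 48 mm across, 57 mm high, about 360 g, upright on the bench, hexagon (34 mm) up. Origin: centre of underside; z up; yaw is of no account. Bore below, 19.6 mm square, 26 mm deep, fits a stud loosely. Grasp across the outside near the top: fingers left and right (along world y) if it stands in front of or beside the blue vice (y < 0.08), else front and back (along x).
- socket_c: loose socket, second smallest: steel, 41 mm across, 53 mm high, about 260 g, upright on the bench, hexagon (27 mm) up. Origin: centre of underside; z up; yaw is of no account. Bore below, 19.6 mm square, 26 mm deep, fits a stud loosely. Grasp across the outside near the top: fingers left and right (along world y) if it stands in front of or beside the blue vice (y < 0.08), else front and back (along x).
- socket_d: loose socket, smallest: steel, 34 mm across, 50 mm high, about 180 g, upright on the bench, hexagon (22 mm) up. Origin: centre of underside; z up; yaw is of no account. Bore below, 19.6 mm square, 26 mm deep, fits a stud loosely. Grasp across the outside near the top: fingers left and right (along world y) if it stands in front of or beside the blue vice (y < 0.08), else front and back (along x).
- clip_1: one of four like free stud clips on the rail: black saddle 46 x 34 mm, 5 mm thick; red round stud 14 mm across, 22 mm high above the saddle, tapering to a 5 mm tip. Origin: centre of the saddle's underside, 12 mm above the bench; a seated socket's underside rests on the saddle, 5 mm above this origin. Fixed; its number says nothing of its place in the row.
- clip_2: one of four like free stud clips on the rail: black saddle 46 x 34 mm, 5 mm thick; red round stud 14 mm across, 22 mm high above the saddle, tapering to a 5 mm tip. Origin: centre of the saddle's underside, 12 mm above the bench; a seated socket's underside rests on the saddle, 5 mm above this origin. Fixed; its number says nothing of its place in the row.
- clip_3: one of four like free stud clips on the rail: black saddle 46 x 34 mm, 5 mm thick; red round stud 14 mm across, 22 mm high above the saddle, tapering to a 5 mm tip. Origin: centre of the saddle's underside, 12 mm above the bench; a seated socket's underside rests on the saddle, 5 mm above this origin. Fixed; its number says nothing of its place in the row.
- clip_4: one of four like free stud clips on the rail: black saddle 46 x 34 mm, 5 mm thick; red round stud 14 mm across, 22 mm high above the saddle, tapering to a 5 mm tip. Origin: centre of the saddle's underside, 12 mm above the bench; a seated socket's underside rests on the saddle, 5 mm above this origin. Fixed; its number says nothing of its place in the row.
- rail: bright metal socket rail fixed on the bench, 356 x 40 mm, 12 mm high, black end caps. Origin: centre of its underside; y along the row, x across it. Five studs at 70 mm pitch (y = -140 to 140 mm); the largest socket covers one end stud. Only 11 to 32 mm lies between seated neighbours: fingers that close across the rail (its x axis) stay clear of the row.
Not all that is in view belongs to the job. What is shaped like the socket_d but green or purple is not meant.

How it is judged:
By the outcome, as a careful person would: the job done as asked, in the order asked, and still so for the second after the job is handed in, with the robot touching nothing.
It also fails if it takes over 90 s, if anything falls off the work surface, if the arm or the gripper's body presses on something with over 40 N, if the wrist force passes 120 N, or if a joint passes its speed limit or range.

## Robot

A 6-joint arm with a two-finger parallel gripper is mounted at the origin on a cart in front of the work surface, level with it; the furniture and walls round the work are solid. World frame = base frame: x ahead of the robot, y to its left, z up, the work surface at z = 0. Lengths are in mm, angles in rad, forces in N, time in s.
With the tool pointing down it reaches from about 375 to 750 mm from the base axis. Payload 9 kg.
Tool frame: the origin (TCP) lies midway between the tips of the shut fingers; the grasp point (between the pads) lies 19 mm behind it; z points along the fingers, y is the line along which they close (so a half turn about z gives the same grasp; the last joint's range is limited). The gripper opens to 85 mm and grips with 20 to 120 N. Pads are 22 mm wide; open, the fingers measure 114 mm over their backs; the gripper's body (76 mm by 85 mm) begins 54 mm behind the grasp point. The pads swing forward as they close: fully open they stand 13 mm farther back than shut.
Start: joints at [-1.543, 0.104, 0.097, 1.564, 0, 1.353], TCP at [146.007, -581.995, 231.331] pointing down, gripper open.
Joint ranges: [-2.99, 2.99], [-0.84, 1.86], [-1.1, 1.16], [-1.84, 2.11], [-1.51, 1.56], [-3.14, 3.14]. Speed limits (rad/s): [2.22, 2.22, 2.57, 3.14, 3.14, 3.14].

## Interface

Orientations are given as a unit quaternion [w, x, y, z].
In Python, from rig import readout, eyes, order gives the robot as it stands.
- The arm moves only by the shell command python3 -m jog 'ROWS'. ROWS is text: rows parted by semicolons, each of 7 numbers parted by spaces: the turn, a rotation vector about the tool's x, y, z scaled (see below), then the shift along the tool's x, y, z scaled (see below), then the gripper command: -1 is shut, 1 is fully open, values between are in proportion. A call has 1 to 10 rows; each row shifts and turns the commanded pose from where the row before left it, along the tool's axes as they then stand; what a row does not reach is not made up. The controller multiplies each number of a shift by 50 cm and each number of a turn by 0.12 rad. A row lasts 1/12 s, in which the tool goes at most 41.7 mm and 7.16 degrees, less where a joint would pass 70% of its speed; a pose out of reach is approached as far as the arm can. A call with a number of a shift or a turn outside -1 to 1 is refused whole. A call with a gripper value outside its range is refused whole. The fingers move at their own pace and stop on an object; the grip force is fixed at half the most. Time passes only in rows, so rows that do not move let the fingers close. It gives the time, the measured TCP pose, the force, the opening and the grip force at its end, in the units of the state.
- readout.sense(): the state, without advancing time (a new reading comes with each control period).
- eyes.grab_frame(name): name is "scene" or "top"; returns (picture, depth): 384x512x3 uint8, red, green, blue; 384x512 float32, mm along the optical axis (not along the pixel's ray), 0 where there is no reading.
- eyes.camera_model(name): a dict with "camera_matrix" (3x3 intrinsics, pixels), "R" (3x3) and "t" (3): a world point X has camera coordinates R X + t. Camera axes: x right, y down, z forward; pixel columns grow to the right and rows downward; lengths in mm; the calibration is good to about 2 mm. A picture is of the moment at which its call begins. camera_model takes no time and is no camera call.
- order.sign_off(): hands the job in; it is judged then, once.
The state is a dict: "time_s": time; "qpos": joint angles; "dq": joint speeds; "joint_efforts": joint torques, N m; "position": TCP position; "tcp_rot": TCP orientation; "contact_force": force on the tool from outside, world axes, zero at the start; "torque": the same for the moment, N m; "opening": opening from 0.0 (shut) to 1.0 (fully open); "gripper_force": force on a finger pad.
Only numpy, scipy, OpenCV 4.12 (cv2) and the standard library are available. Lean on these libraries where they do the work, as an engineer would, in place of code of your own. Each camera call takes 0.05 s, during which the arm holds its last target. There are 200 camera calls.

## Working session

There is one attempt and no reset: what is moved stays moved. The work goes in short steps, Python scripts to look and compute and a shell command to move; the robot and the scene stay as the last step left them, time stands still between calls to the robot, and variables do not carry over. Pictures are saved under pics/ and viewed, at most 14 in all, crops included, and the job is handed in when it is done.

```bash
mkdir -p pics; cat > h.py <<'E'
import numpy as np, cv2
from rig import readout, eyes, order
def shot(n,tag):
    p,d=eyes.grab_frame(n); cv2.imwrite(f'pics/{tag}.png',p[:,:,::-1]); np.savez(f'pics/{tag}.npz',p=p,d=d); return p,d
def world(n,d):
    m=eyes.camera_model(n);K=np.array(m['camera_matrix']);R=np.array(m['R']);t=np.array(m['t'])
    v,u=np.mgrid[:d.shape[0],:d.shape[1]]
    c=np.stack([(u-K[0,2])/K[0,0]*d,(v-K[1,2])/K[1,1]*d,d],-1)
    return (c-t)@R
E
python3 - <<'E'
from h import *
for n in('top','scene'): shot(n,n+'0')
print(readout.sense()); print(eyes.camera_model('top'))
E
```

```text
{'time_s': 0.1, 'qpos': array([-1.54270593e+00,  1.04604001e-01,  9.65256431e-02,  1.56390302e+00,
       -2.31333172e-06,  1.35310691e+00]), 'dq': array([ 5.64199567e-04, -7.89325514e-04,  1.73162837e-03,  1.36262588e-05,
        1.54577880e-03, -1.45898440e-03]), 'joint_efforts': array([ 4.56691836e-03, -5.58210683e+01,  5.04715312e+01,  1.33365160e-02,
       -3.43327965e-04,  2.89667959e-06]), 'position': array([ 145.99357492, -581.65184467,  230.60914882]), 'tcp_rot': array([-5.89973514e-04,  9.92458359e-01,  1.22580807e-01,  5.49354679e-05]), 'contact_force': array([ 0.56259304,  0.88835697, -0.45212252]), 'torque': array([-0.02538749, -0.01654348,  0.0176394 ]), 'gripper_force': 0.0, 'opening': 1.00133921457126}
{'camera_matrix': array([[428.22536929,   0.        , 258.61737693],
       [  0.        , 428.22536929, 182.0056904 ],
       [  0.        ,   0.        ,   1.        ]]), 'R': array([[ 0.01505162, -0.99951863,  0.02712866],
       [-0.99514296, -0.01761445, -0.09685155],
       [ 0.09728278, -0.02553912, -0.99492905]]), 't': array([ 136.01206645,  508.45793471, 1021.8461776 ])}
```

View pics/top0.png

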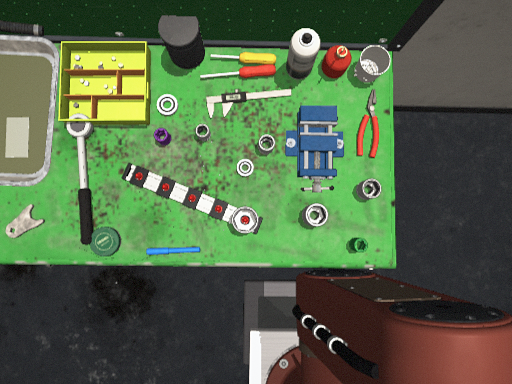

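View pics/scene0.png

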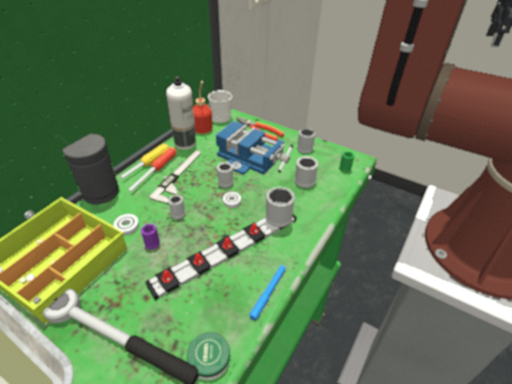

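Top view: big socket at (245,220), at the right end of the rail. Free studs are at (219,209), (192,198), (166,187) and (139,176). Loose sockets are at (316,215), (371,188), (266,144) and (203,131). The flat rings and the green and purple pieces are distractors.

```bash
cat > m.py <<'E'
from h import *
def circ(W,u,v,r,zlo,zhi):
    w=W[v-r:v+r+1,u-r:u+r+1].reshape(-1,3); w=w[(w[:,2]>zlo)&(w[:,2]<zhi)]
    c,R=cv2.minEnclosingCircle(w[:,:2].astype(np.float32)); return np.round([*c,R*2,np.median(w[:,2]),np.percentile(w[:,2],97),len(w)],1)
E
python3 - <<'E'
from m import *
f=np.load('pics/top0.npz');W=world('top',f['d'])
for n,u,v in(('big',245,220),('316',316,215),('371',371,188),('266',266,144),('203',203,131)):
    w=W[v-16:v+17,u-16:u+17].reshape(-1,3); zt=np.percentile(w[w[:,2]<120][:,2],96)
    print(n,zt,circ(W,u,v,16,zt-5,zt+6))
S=[]
hsv=cv2.cvtColor(f['p'],cv2.COLOR_RGB2HSV)
for u,v in((219,209),(192,198),(166,187),(139,176)):
    sl=np.s_[v-7:v+8,u-7:u+8]; m=((hsv[sl][...,0]<8)|(hsv[sl][...,0]>172))&(hsv[sl][...,1]>140)&(hsv[sl][...,2]>60)
    w=W[sl][m]; S.append(w.mean(0)); print('stud',m.sum(),w.mean(0).round(1),w[:,2].max().round(1), w[w[:,2]>25].mean(0).round(1))
S=np.array(S); d=S[3]-S[0]; print('dir',d,np.linalg.norm(d[:2])/3,np.degrees(np.arctan2(-d[0],d[1])))
w=W.reshape(-1,3); m=(w[:,2]>40)&(w[:,0]>250)&(w[:,0]<900)
for n,(u0,u1,v0,v1) in dict(vice=(285,346,103,196),big=(225,265,200,238)).items():
    q=W[v0:v1,u0:u1].reshape(-1,3); q=q[q[:,2]>15]; print(n,q.min(0),q.max(0))
E
```

```text
big 85.03111468937713 [413.1 176.7  61.7  83.4  87.  219. ]
316 62.13304788163611 [427.6   9.3  54.5  60.7  64.4 192. ]
371 56.3872513916295 [ 492.5 -122.6   48.6   54.9   58.5  149. ]
266 52.39464460848019 [598.2 128.   40.8  51.5  55.8 121. ]
203 48.30561446899027 [625.1 283.3  34.3  48.3  52.1  87. ]
stud 40 [440.2 241.2  26.4] 39.7 [438.7 241.1  32.7]
stud 43 [465.5 305.3  26.3] 42.1 [464.  305.8  32.4]
stud 44 [488.8 365.4  49.8] 1062.2 [485.4 362.   78. ]
stud 47 [516.4 435.2  25.4] 39.6 [514.8 435.6  33.1]
dir [ 76.20652751 194.05264173  -0.95270399] 69.4932951190498 -21.440461800112406
vice [404.53308924 -62.24695063  15.00739897] [ 686.09138633  170.99985746 1062.21955956]
big [382.30216465 134.52406067  15.01532557] [ 456.29553913  225.33570313 1062.21955956]
```

```bash
cat > plan.py <<'E'
# usage: plan.py x y z psi_deg [x y z psi ...] -> rows per leg (shift in tool axes at current heading; turn about tool z)
import sys
from h import *
from scipy.spatial.transform import Rotation as Ro
s=readout.sense(); q=s['tcp_rot']; M=Ro.from_quat([q[1],q[2],q[3],q[0]]).as_matrix()
p=np.array(s['position']); psi=np.degrees(np.arctan2(M[1,0],M[0,0]))
print('t',round(s['time_s'],1),'at',p.round(1),'psi',psi.round(2),'zdir',M[:,2].round(3),'open',round(s['opening'],3),'grip',round(s['gripper_force'],1),'F',np.round(s['contact_force'],1))
a=np.array(sys.argv[1:],float).reshape(-1,4)
for x,y,z,h in a:
    d=np.array([x,y,z])-p; c,sn=np.cos(np.radians(psi)),np.sin(np.radians(psi))
    u=np.array([c*d[0]+sn*d[1], sn*d[0]-c*d[1], -d[2]])/500
    n=max(1,int(np.ceil(np.linalg.norm(u)/.075))); t=-np.radians(h-psi)/.12
    print('shift total',u.round(4),'->',n,'rows of',(u/n).round(4),'; then turn z total',t.round(3))
    p=np.array([x,y,z]);psi=h
E
python3 plan.py 430 -300 200 14 427.6 9.3 110 14 427.6 9.3 29 14
```

```text
t 0.1 at [ 146.  -581.7  230.6] psi 14.08 zdir [-0.     0.001 -1.   ] open 1.001 grip 0.0 F [ 0.6  0.9 -0.5]
shift total [ 0.688  -0.4082  0.0612] -> 11 rows of [ 0.0625 -0.0371  0.0056] ; then turn z total 0.012
shift total [ 0.145  -0.6014  0.18  ] -> 9 rows of [ 0.0161 -0.0668  0.02  ] ; then turn z total -0.0
shift total [0.    0.    0.162] -> 3 rows of [0.    0.    0.054] ; then turn z total -0.0
```

```bash
python3 -m jog '0 0 0 .0688 -.0408 .0061 1;0 0 0 .0688 -.0408 .0061 1;0 0 0 .0688 -.0408 .0061 1;0 0 0 .0688 -.0408 .0061 1;0 0 0 .0688 -.0408 .0061 1;0 0 0 .0688 -.0408 .0061 1;0 0 0 .0688 -.0408 .0061 1;0 0 0 .0688 -.0408 .0061 1;0 0 0 .0688 -.0408 .0061 1;0 0 0 .0688 -.0408 .0061 1' | tail -c 600; python3 -m jog '0 0 0 .0161 -.0668 .02 1;0 0 0 .0161 -.0668 .02 1;0 0 0 .0161 -.0668 .02 1;0 0 0 .0161 -.0668 .02 1;0 0 0 .0161 -.0668 .02 1;0 0 0 .0161 -.0668 .02 1;0 0 0 .0161 -.0668 .02 1;0 0 0 .0161 -.0668 .02 1;0 0 0 .0161 -.0668 .02 1;0 0 0 0 0 0 1'; python3 plan.py 427.6 9.3 110 14 427.6 9.3 29 14
```

```text
time_s: 0.93
position: [431.0, -298.6, 200.5]
tcp_rot: [-0.0, 0.992, 0.123, -0.0]
contact_force: [0.7, -0.9, 0.7]
opening: 1.002
gripper_force: 0.0
time_s: 1.77
position: [425.3, 13.9, 108.6]
tcp_rot: [-0.001, 0.992, 0.125, -0.001]
contact_force: [0.9, -0.0, -0.1]
opening: 1.002
gripper_force: 0.0
t 1.8 at [425.3  13.9 108.6] psi 14.36 zdir [-0.003  0.002 -1.   ] open 1.002 grip 0.0 F [ 0.9 -0.  -0.1]
shift total [ 0.0022  0.0101 -0.0028] -> 1 rows of [ 0.0022  0.0101 -0.0028] ; then turn z total 0.053
shift total [0.    0.    0.162] -> 3 rows of [0.    0.    0.054] ; then turn z total -0.0
```

```bash
python3 -m jog '0 0 0 0 0 0 1;0 0 0 0 0 0 1'|sed -n 2p; python3 plan.py 427.6 9.3 29 14
```

```text
position: [427.1, 8.6, 110.8]
t 1.9 at [427.1   8.6 110.8] psi 14.13 zdir [-0. -0. -1.] open 1.001 grip 0.0 F [-0.7 -0.8  0.5]
shift total [ 0.0012 -0.0011  0.1635] -> 3 rows of [ 0.0004 -0.0004  0.0545] ; then turn z total 0.019
```

Good, it settles on target. Next: descend, grip and lift.

```bash
python3 -m jog '0 0 0 .001 -.001 .04 1;0 0 0 0 0 .04 1;0 0 0 0 0 .04 1;0 0 0 0 0 .0435 1;0 0 0 0 0 0 1;0 0 0 0 0 0 1;0 0 0 0 0 0 -1;0 0 0 0 0 0 -1;0 0 0 0 0 0 -1;0 0 0 0 0 0 -1'; python3 -m jog '0 0 0 0 0 0 -1;0 0 0 0 0 0 -1;0 0 0 0 0 0 -1;0 0 0 0 0 0 -1;0 0 0 0 0 -.02 -1;0 0 0 0 0 -.06 -1;0 0 0 0 0 -.07 -1;0 0 0 0 0 -.07 -1;0 0 0 0 0 -.06 -1;0 0 0 0 0 0 -1'; python3 plan.py
```

```text
time_s: 2.77
position: [428.8, 8.6, 31.2]
tcp_rot: [0.001, 0.992, 0.122, 0.001]
contact_force: [-2.6, -0.9, 9.5]
opening: 0.633
gripper_force: 62.1
time_s: 3.6
position: [430.1, 8.7, 176.1]
tcp_rot: [0.002, 0.992, 0.123, 0.004]
contact_force: [0.9, 0.0, -3.0]
opening: 0.631
gripper_force: 65.0
t 3.6 at [430.1   8.7 176.1] psi 14.09 zdir [ 0.009 -0.003 -1.   ] open 0.631 grip 65.0 F [ 0.9  0.  -3. ]
```

```bash
python3 plan.py 439 241.8 170 14 439 241.8 170 68.6
```

```text
t 3.6 at [430.1   8.7 176.1] psi 14.09 zdir [ 0.009 -0.003 -1.   ] open 0.631 grip 65.0 F [ 0.9  0.  -3. ]
shift total [ 0.1307 -0.4479  0.0123] -> 7 rows of [ 0.0187 -0.064   0.0018] ; then turn z total 0.013
shift total [ 0.  0. -0.] -> 1 rows of [ 0.  0. -0.] ; then turn z total -7.941
```

```bash
python3 -m jog '0 0 0 .0163 -.056 .0015 -1;0 0 0 .0163 -.056 .0015 -1;0 0 0 .0163 -.056 .0015 -1;0 0 0 .0163 -.056 .0015 -1;0 0 0 .0163 -.056 .0015 -1;0 0 0 .0163 -.056 .0015 -1;0 0 0 .0163 -.056 .0015 -1;0 0 0 .0163 -.056 .0015 -1;0 0 -.5 0 0 0 -1;0 0 -.94 0 0 0 -1'|sed -n 2p; python3 -m jog '0 0 -.95 0 0 0 -1;0 0 -.95 0 0 0 -1;0 0 -.95 0 0 0 -1;0 0 -.95 0 0 0 -1;0 0 -.95 0 0 0 -1;0 0 -.95 0 0 0 -1;0 0 -.8 0 0 0 -1;0 0 0 0 0 0 -1;0 0 0 0 0 0 -1;0 0 0 0 0 0 -1'|sed -n 2p; python3 plan.py 439 241.8 83 68.6 439 241.8 47 68.6
python3 -c "
from h import *
shot('scene','s1')"
```

```text
position: [435.4, 244.0, 162.6]
position: [436.1, 242.5, 162.9]
t 5.3 at [436.1 242.5 162.9] psi 68.49 zdir [-0. -0. -1.] open 0.633 grip 65.5 F [-1.  -0.  -4.4]
shift total [0.0008 0.0059 0.1598] -> 3 rows of [0.0003 0.002  0.0533] ; then turn z total -0.016
shift total [0.    0.    0.072] -> 1 rows of [0.    0.    0.072] ; then turn z total -0.0
```

View pics/s1.png

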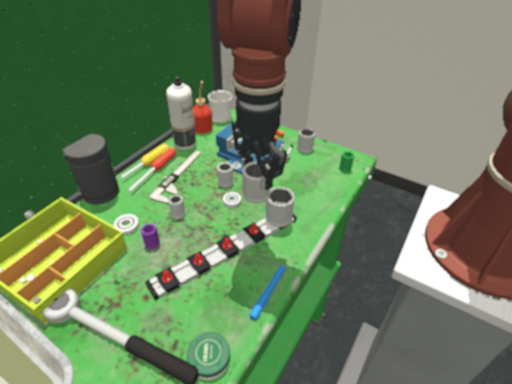

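The held socket hangs upright at (256,185), above and behind the row. Next I descend onto the stud next to the big one.

```bash
python3 -m jog '0 0 0 .001 .006 .04 -1;0 0 0 0 0 .05 -1;0 0 0 0 0 .05 -1;0 0 0 0 0 .02 -1;0 0 0 0 0 0 -1;0 0 0 0 0 0 -1'; python3 plan.py 439 241.8 48 68.6
```

```text
time_s: 5.82
position: [439.1, 241.8, 83.4]
tcp_rot: [-0.0, 0.826, 0.564, -0.0]
contact_force: [0.3, -0.2, -3.8]
opening: 0.634
gripper_force: 65.5
t 5.8 at [439.1 241.8  83.4] psi 68.63 zdir [-0. -0. -1.] open 0.634 grip 65.5 F [ 0.3 -0.2 -3.8]
shift total [-0.0002 -0.0001  0.0708] -> 1 rows of [-0.0002 -0.0001  0.0708] ; then turn z total 0.005
```

```bash
python3 -m jog '0 0 0 0 0 .012 -1;0 0 0 0 0 .012 -1;0 0 0 0 0 .012 -1;0 0 0 0 0 .01 -1;0 0 0 0 0 .01 -1;0 0 0 0 0 .01 -1;0 0 0 0 0 0 -1;0 0 0 0 0 0 -1'
```

```text
time_s: 6.48
position: [439.0, 241.8, 49.7]
tcp_rot: [-0.0, 0.826, 0.564, -0.0]
contact_force: [0.0, -1.4, -4.3]
opening: 0.632
gripper_force: 65.5
```

Free travel, so the stud is inside the bore. I'll go down the last bit, release and rise.

```bash
python3 -m jog '0 0 0 0 0 .003 -1;0 0 0 0 0 .002 -1;0 0 0 0 0 0 -1'|sed -n 2,4p; python3 -m jog '0 0 0 0 0 0 .85;0 0 0 0 0 0 .85;0 0 0 0 0 0 .85;0 0 0 0 0 0 1;0 0 0 0 0 -.03 1;0 0 0 0 0 -.06 1;0 0 0 0 0 -.06 1;0 0 0 0 0 -.06 1;0 0 0 0 0 0 1;0 0 0 0 0 0 1'; python3 plan.py 492.5 -122.6 165 0 492.5 -122.6 24 0
python3 - <<'E'
from m import *
p,d=shot('scene','s2'); W=world('scene',d)
cv2.imwrite('pics/s2c.png',cv2.resize(p[150:310,130:330,::-1],(800,600)[:2]))
E
```

```text
position: [439.5, 242.0, 48.3]
tcp_rot: [0.0, 0.826, 0.564, 0.0]
contact_force: [-2.9, -0.7, 3.4]
time_s: 7.57
position: [440.6, 242.2, 154.5]
tcp_rot: [0.001, 0.826, 0.564, 0.002]
contact_force: [-0.3, 0.1, -0.8]
opening: 0.999
gripper_force: 0.0
t 7.6 at [440.6 242.2 154.5] psi 68.68 zdir [ 0.004  0.001 -1.   ] open 0.999 grip 0.0 F [-0.3  0.1 -0.8]
shift total [-0.6419  0.362  -0.021 ] -> 10 rows of [-0.0642  0.0362 -0.0021] ; then turn z total 9.988
shift total [0.    0.    0.282] -> 4 rows of [0.     0.     0.0705] ; then turn z total -0.0
```

View pics/s2c.png

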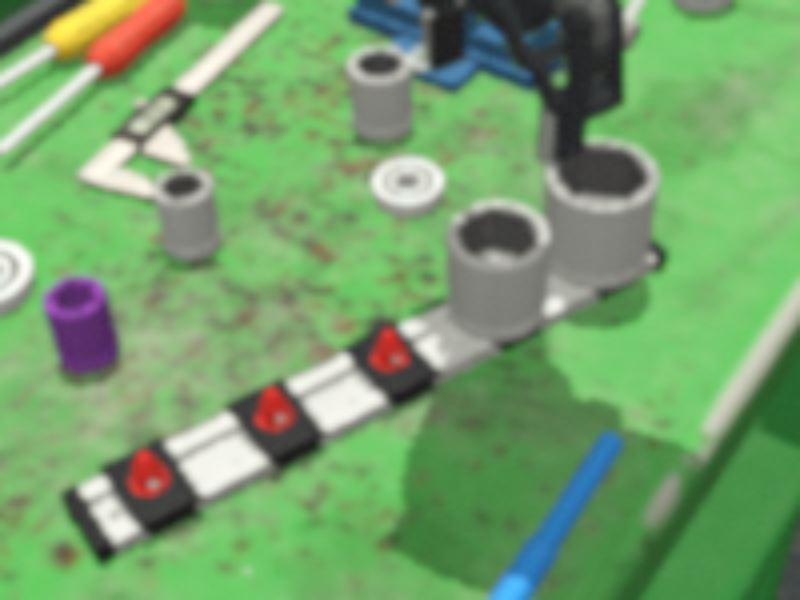

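Socket a sits upright and seated at crop (497,270). The other three studs, at crop (390,350), (272,410) and (148,475), are free. Next is b.

```bash
python3 -m jog '0 0 0 -.0642 .0362 -.002 1;0 0 0 -.0642 .0362 -.002 1;0 0 0 -.0642 .0362 -.002 1;0 0 0 -.0642 .0362 -.002 1;0 0 0 -.0642 .0362 -.002 1;0 0 0 -.0642 .0362 -.002 1;0 0 0 -.0642 .0362 -.002 1;0 0 0 -.0642 .0362 -.002 1;0 0 0 -.0642 .0362 -.002 1;0 0 0 -.0642 .0362 -.002 1'|sed -n 2p; python3 -m jog '0 0 .95 0 0 0 1;0 0 .95 0 0 0 1;0 0 .95 0 0 0 1;0 0 .95 0 0 0 1;0 0 .95 0 0 0 1;0 0 .95 0 0 0 1;0 0 .95 0 0 0 1;0 0 .95 0 0 0 1;0 0 .95 0 0 0 1;0 0 .95 0 0 0 1'|sed -n 2p;python3 -m jog '0 0 .45 0 0 0 1;0 0 0 0 0 0 1;0 0 0 0 0 0 1'|sed -n 2p; python3 plan.py 492.5 -122.6 24 0
```

```text
position: [490.3, -124.5, 160.9]
position: [490.3, -122.6, 160.7]
position: [490.5, -122.6, 161.2]
t 9.5 at [ 490.5 -122.6  161.2] psi 0.39 zdir [-0.002  0.001 -1.   ] open 1.002 grip 0.0 F [-0.9 -0.1  0.5]
shift total [ 3.900e-03 -1.000e-04  2.745e-01] -> 4 rows of [ 0.001  -0.      0.0686] ; then turn z total 0.056
```

```bash
python3 -m jog '0 0 0 .004 0 .05 1;0 0 0 0 0 .065 1;0 0 0 0 0 .065 1;0 0 0 0 0 .06 1;0 0 0 0 0 .0325 1;0 0 0 0 0 0 1;0 0 0 0 0 0 1;0 0 0 0 0 0 -1;0 0 0 0 0 0 -1;0 0 0 0 0 0 -1'|sed -n 2p; python3 -m jog '0 0 0 0 0 0 -1;0 0 0 0 0 0 -1;0 0 0 0 0 0 -1;0 0 0 0 0 0 -1;0 0 0 0 0 0 -1'; python3 -m jog '0 0 0 0 0 -.03 -1;0 0 0 0 0 -.06 -1;0 0 0 0 0 -.07 -1;0 0 0 0 0 -.07 -1;0 0 0 0 0 -.06 -1;0 0 0 0 0 0 -1;0 0 0 0 0 0 -1'; python3 plan.py 464.5 307 170 0 464.5 307 170 68.6
```

```text
position: [494.2, -123.5, 27.9]
time_s: 10.78
position: [494.2, -123.6, 28.1]
tcp_rot: [0.001, 1.0, 0.002, 0.001]
contact_force: [-2.1, 0.5, 7.0]
opening: 0.538
gripper_force: 61.7
time_s: 11.37
position: [494.2, -123.5, 173.2]
tcp_rot: [0.001, 1.0, 0.002, 0.002]
contact_force: [-0.2, 0.1, -5.3]
opening: 0.536
gripper_force: 63.1
t 11.4 at [ 494.2 -123.5  173.2] psi 0.27 zdir [ 0.003 -0.002 -1.   ] open 0.536 grip 63.1 F [-0.2  0.1 -5.3]
shift total [-0.0552 -0.8613  0.0064] -> 12 rows of [-0.0046 -0.0718  0.0005] ; then turn z total 0.04
shift total [ 0.  0. -0.] -> 1 rows of [ 0.  0. -0.] ; then turn z total -9.977
```

```bash
python3 -m jog '0 0 0 -.03 -.06 0 -1;0 0 0 -.03 -.0712 0 -1;0 0 0 -.03 -.073 0 -1;0 0 0 0 -.073 0 -1;0 0 0 0 -.073 0 -1;0 0 0 0 -.073 0 -1;0 0 0 0 -.073 0 -1;0 0 0 0 -.073 0 -1;0 0 0 0 -.073 0 -1;0 0 0 .015 -.073 0 -1'|sed -n 2p; python3 -m jog '0 0 0 .02 -.073 .003 -1;0 0 0 0 -.073 .003 -1;0 0 -.9 0 0 0 -1;0 0 -.95 0 0 0 -1;0 0 -.95 0 0 0 -1;0 0 -.95 0 0 0 -1;0 0 -.95 0 0 0 -1;0 0 -.95 0 0 0 -1;0 0 -.95 0 0 0 -1;0 0 -.95 0 0 0 -1'|sed -n 2p;python3 -m jog '0 0 -.95 0 0 0 -1;0 0 -.95 0 0 0 -1;0 0 -.5 0 0 0 -1;0 0 0 0 0 0 -1;0 0 0 0 0 0 -1;0 0 0 0 0 0 -1'|sed -n 2p; python3 plan.py 464.5 307 80 68.6
```

```text
position: [452.3, 180.0, 170.7]
position: [461.0, 213.6, 171.5]
position: [461.6, 213.7, 172.7]
t 13.5 at [461.6 213.7 172.7] psi 75.65 zdir [-0.012  0.075 -0.997] open 0.535 grip 63.6 F [-0.2 -0.2 -3.4]
shift total [ 0.1823 -0.0406  0.1854] -> 4 rows of [ 0.0456 -0.0101  0.0463] ; then turn z total 1.026
```

The last joint was near its limit there (psi 0 with base angle > 0), which cut steps and left a small tilt. I'll level it out and continue.

```bash
cat >> plan.py <<'E'
c,sn=np.cos(np.radians(a[-1][3])),np.sin(np.radians(a[-1][3])) if len(a) else 0
if len(a):
    T=np.array([[c,sn,0],[sn,-c,0],[0,0,-1]]); print('rotvec units to last',(Ro.from_matrix(M.T@T).as_rotvec()/.12).round(3),'q',np.round(s['qpos'],2))
E
sed -i 's/,np.sin(np.radians(a\[-1\]\[3\])) if len(a) else 0/,np.sin(np.radians(a[-1][3]))/; s/^c,sn=np.cos(np.radians(a\[/if len(a): &/' plan.py
python3 plan.py 464.5 307 170 68.6
```

```text
t 13.5 at [461.6 213.7 172.7] psi 75.65 zdir [-0.012  0.075 -0.997] open 0.535 grip 63.6 F [-0.2 -0.2 -3.4]
shift total [ 0.1823 -0.0406  0.0054] -> 3 rows of [ 0.0608 -0.0135  0.0018] ; then turn z total 1.026
rotvec units to last [-0.289 -0.563  1.034] q [ 0.13 -0.2  -0.3   1.47  0.08  1.95]
```

```bash
python3 -m jog '0 0 0 0 0 0 -1;-.145 -.28 .517 0 0 0 -1;-.145 -.28 .517 0 0 0 -1;0 0 0 0 0 0 -1;0 0 0 0 0 0 -1;0 0 0 0 0 0 -1'|sed -n 2p; python3 plan.py 464.5 307 170 68.6
```

```text
position: [462.0, 213.8, 173.6]
t 14.0 at [462.  213.8 173.6] psi 68.83 zdir [ 0.002  0.002 -1.   ] open 0.531 grip 63.7 F [-0.3 -0.3 -3.9]
shift total [ 0.1755 -0.0627  0.0072] -> 3 rows of [ 0.0585 -0.0209  0.0024] ; then turn z total 0.034
rotvec units to last [ 0.007 -0.018  0.034] q [ 0.18 -0.18 -0.29  1.46  0.    2.12]
```

```bash
python3 -m jog '0 0 0 .046 -.0157 0 -1;0 0 0 .046 -.0157 0 -1;0 0 0 .046 -.0157 0 -1;0 0 0 .0395 -.0157 0 -1;0 0 0 0 0 .04 -1;0 0 0 0 0 .06 -1;0 0 0 0 0 .05 -1;0 0 0 0 0 .035 -1;0 0 0 0 0 0 -1;0 0 0 0 0 0 -1'|sed -n 2p;python3 -m jog '0 0 0 0 0 0 -1;0 0 0 0 0 0 -1'|sed -n 2,4p; python3 plan.py 465 308 47 68.6
python3 - <<'E'
from h import *
p,d=shot('scene','s3')
cv2.imwrite('pics/s3c.png',cv2.resize(p[150:310,130:330,::-1],(800,600)))
E
```

```text
position: [464.6, 307.4, 80.7]
position: [466.5, 308.2, 83.3]
tcp_rot: [0.001, 0.825, 0.564, 0.002]
contact_force: [0.7, 0.2, -3.7]
t 15.0 at [466.5 308.2  83.3] psi 68.73 zdir [ 0.005  0.002 -1.   ] open 0.537 grip 63.6 F [ 0.7  0.2 -3.7]
shift total [-0.0015 -0.0026  0.0726] -> 1 rows of [-0.0015 -0.0026  0.0726] ; then turn z total 0.019
rotvec units to last [ 0.03  -0.028  0.019] q [ 0.35  0.   -0.28  1.29  0.    2.29]
```

View pics/s3c.png

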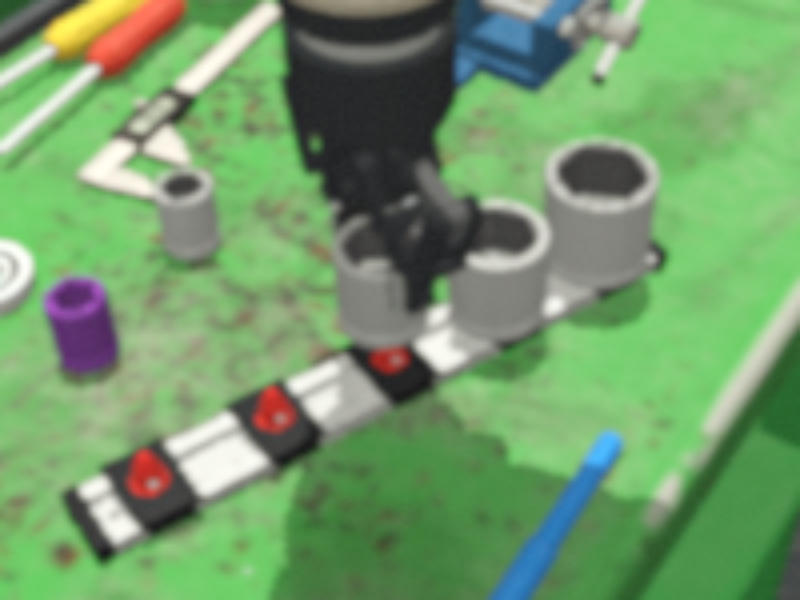

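Socket b hangs upright at crop (383,290), just above its stud at (390,358). Now down.

```bash
python3 -m jog '0 0 0 -.001 -.002 .012 -1;0 0 0 0 0 .012 -1;0 0 0 0 0 .012 -1;0 0 0 0 0 .01 -1;0 0 0 0 0 .01 -1;0 0 0 0 0 .01 -1;0 0 0 0 0 0 -1;0 0 0 0 0 0 -1'; python3 plan.py 465 308 44 68.6
```

```text
time_s: 15.75
position: [464.3, 307.4, 47.7]
tcp_rot: [0.001, 0.826, 0.564, 0.001]
contact_force: [3.6, -3.0, -7.3]
opening: 0.536
gripper_force: 63.6
t 15.8 at [464.3 307.4  47.7] psi 68.71 zdir [ 0.002 -0.    -1.   ] open 0.536 grip 63.6 F [ 3.6 -3.  -7.3]
shift total [0.0016 0.0008 0.0075] -> 1 rows of [0.0016 0.0008 0.0075] ; then turn z total 0.016
rotvec units to last [ 0.016 -0.004  0.016] q [ 0.35  0.02 -0.32  1.22 -0.    2.29]
```

```bash
python3 -m jog '0 0 0 0 0 .003 -1;0 0 0 0 0 .003 -1;0 0 0 0 0 0 -1'|sed -n 2,4p; python3 -m jog '0 0 0 0 0 0 .85;0 0 0 0 0 0 .85;0 0 0 0 0 0 .85;0 0 0 0 0 0 1;0 0 0 0 0 -.03 1;0 0 0 0 0 -.06 1;0 0 0 0 0 -.06 1;0 0 0 0 0 -.06 1;0 0 0 0 0 0 1;0 0 0 0 0 0 1'; python3 plan.py 598.2 128 150 90 598.2 128 20 90
python3 - <<'E'
from m import *
p,d=shot('top','t1'); W=world('top',d)
for n,u,v in(('big',245,220),('a',219,209),('b',192,197)):
    w=W[v-16:v+17,u-16:u+17].reshape(-1,3); h={'big':85,'a':79,'b':74}[n]; print(n,circ(W,u,v,13,h-4,h+4))
E
```

```text
position: [464.6, 307.7, 45.5]
tcp_rot: [0.001, 0.826, 0.564, 0.001]
contact_force: [3.0, -3.2, -2.9]
time_s: 16.83
position: [465.2, 308.4, 152.6]
tcp_rot: [0.001, 0.825, 0.565, 0.003]
contact_force: [-0.7, -0.8, -0.4]
opening: 1.0
gripper_force: 0.0
t 16.8 at [465.2 308.4 152.6] psi 68.74 zdir [ 0.006  0.002 -1.   ] open 1.0 grip 0.0 F [-0.7 -0.8 -0.4]
shift total [-0.2399  0.3787  0.0051] -> 6 rows of [-0.04    0.0631  0.0009] ; then turn z total -3.092
shift total [0.   0.   0.26] -> 4 rows of [0.    0.    0.065] ; then turn z total -0.0
rotvec units to last [ 0.043 -0.028 -3.092] q [ 0.35 -0.03 -0.18  1.41  0.    2.29]
big [413.2 176.6  61.6  84.1  87.2 204. ]
a [432.5 236.7  70.9  77.9  81.5 188. ]
b [458.5 287.8  52.8  72.8  76.9  67. ]
```

```bash
python3 -m jog '0 0 0 -.04 .0631 0 1;0 0 0 -.04 .0631 0 1;0 0 0 -.04 .0631 0 1;0 0 0 -.04 .0631 0 1;0 0 0 -.04 .0631 0 1;0 0 0 -.04 .0631 0 1;0 0 -.8 0 0 0 1;0 0 -.8 0 0 0 1;0 0 -.8 0 0 0 1;0 0 -.7 0 0 0 1'|sed -n 2p; python3 -m jog '0 0 0 0 0 0 1;0 0 0 0 0 0 1;0 0 0 0 0 0 1'|sed -n 2p; python3 plan.py 598.2 128 20 90
```

```text
position: [596.0, 127.0, 148.3]
position: [596.4, 127.3, 149.5]
t 18.0 at [596.4 127.3 149.5] psi 89.89 zdir [ 0.001  0.001 -1.   ] open 1.004 grip 0.0 F [-0.1  1.2  1.4]
shift total [0.0013 0.0037 0.259 ] -> 4 rows of [0.0003 0.0009 0.0648] ; then turn z total -0.016
rotvec units to last [ 0.005 -0.006 -0.016] q [-0.    0.13 -0.02  1.42  0.    1.57]
```

```bash
python3 -m jog '0 0 0 .0013 .0037 .05 1;0 0 0 0 0 .065 1;0 0 0 0 0 .065 1;0 0 0 0 0 .05 1;0 0 0 0 0 .029 1;0 0 0 0 0 0 1;0 0 0 0 0 0 1;0 0 0 0 0 0 -1;0 0 0 0 0 0 -1;0 0 0 0 0 0 -1'|sed -n 2,4p; python3 -m jog '0 0 0 0 0 0 -1;0 0 0 0 0 0 -1;0 0 0 0 0 0 -1;0 0 0 0 0 0 -1;0 0 0 0 0 0 -1;0 0 0 0 0 0 -1'; python3 -m jog '0 0 0 0 0 -.03 -1;0 0 0 0 0 -.06 -1;0 0 0 0 0 -.07 -1;0 0 0 0 0 -.07 -1;0 0 0 0 0 -.06 -1;0 0 0 0 0 0 -1;0 0 0 0 0 0 -1'; python3 plan.py 490 372.5 160 90 490 372.5 160 68.6
```

```text
position: [600.1, 128.0, 22.6]
tcp_rot: [0.001, 0.707, 0.707, 0.002]
contact_force: [0.5, -0.1, -0.4]
time_s: 19.3
position: [600.1, 128.0, 22.7]
tcp_rot: [0.001, 0.707, 0.707, 0.002]
contact_force: [0.0, 0.6, 6.7]
opening: 0.459
gripper_force: 60.2
time_s: 19.88
position: [600.0, 127.9, 168.3]
tcp_rot: [0.002, 0.707, 0.707, 0.002]
contact_force: [-0.5, -0.7, -3.1]
opening: 0.463
gripper_force: 61.3
t 19.9 at [600.  127.9 168.3] psi 90.04 zdir [ 0.006  0.001 -1.   ] open 0.463 grip 61.3 F [-0.5 -0.7 -3.1]
shift total [ 0.4893 -0.2197  0.0166] -> 8 rows of [ 0.0612 -0.0275  0.0021] ; then turn z total 0.006
shift total [ 0.  0. -0.] -> 1 rows of [ 0.  0. -0.] ; then turn z total 3.113
rotvec units to last [ 0.049 -0.015  3.118] q [-0.    0.13  0.01  1.45  0.    1.57]
```

```bash
python3 -m jog '0 0 0 .0612 -.0275 0 -1;0 0 0 .0612 -.0275 0 -1;0 0 0 .0612 -.0275 0 -1;0 0 0 .0612 -.0275 0 -1;0 0 0 .0612 -.0275 0 -1;0 0 0 .0612 -.0275 0 -1;0 0 0 .0612 -.0275 0 -1;0 0 0 .0612 -.0275 0 -1;0 0 .7 0 0 0 -1;0 0 .8 0 0 0 -1'|sed -n 2p; python3 -m jog '0 0 .8 0 0 0 -1;0 0 .82 0 0 0 -1;0 0 0 0 0 .04 -1;0 0 0 0 0 .05 -1;0 0 0 0 0 .04 -1;0 0 0 0 0 .03 -1;0 0 0 0 0 0 -1;0 0 0 0 0 0 -1;0 0 0 0 0 0 -1'|sed -n 2p; python3 plan.py 490 372.5 40 68.6
python3 - <<'E'
from h import *
p,d=shot('scene','s4')
cv2.imwrite('pics/s4c.png',cv2.resize(p[150:310,130:330,::-1],(800,600)))
E
```

```text
position: [486.3, 374.0, 163.6]
position: [488.7, 372.7, 86.2]
t 21.5 at [488.7 372.7  86.2] psi 68.59 zdir [ 0.002  0.001 -1.   ] open 0.465 grip 61.3 F [ 0.9 -0.1 -2.6]
shift total [0.0006 0.0026 0.0925] -> 2 rows of [0.0003 0.0013 0.0462] ; then turn z total -0.001
rotvec units to last [ 0.014 -0.011 -0.001] q [ 0.44  0.17 -0.1   1.3  -0.    2.38]
```

View pics/s4c.png

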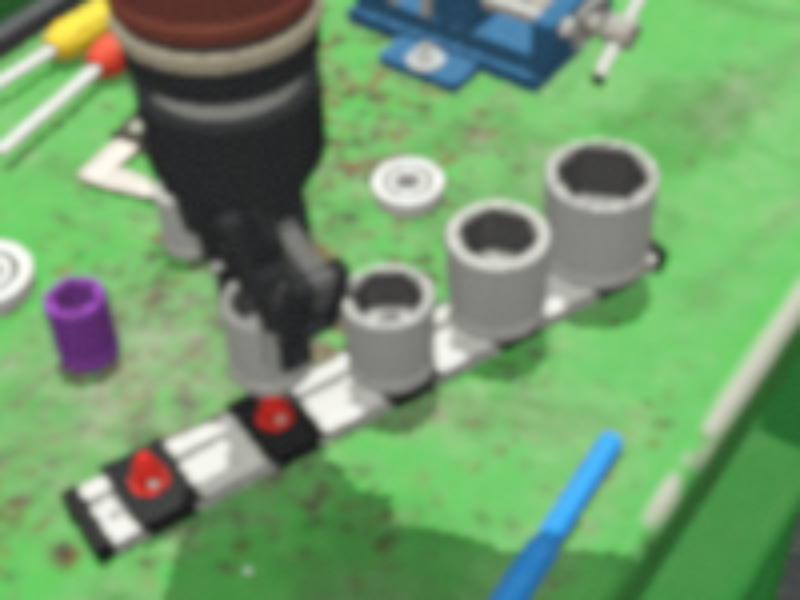

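Big, a and b are seated upright. Socket c hangs at crop (262,335), above its stud at (273,412).

```bash
python3 -m jog '0 0 0 .0006 .0026 .025 -1;0 0 0 0 0 .012 -1;0 0 0 0 0 .012 -1;0 0 0 0 0 .012 -1;0 0 0 0 0 .01 -1;0 0 0 0 0 .01 -1;0 0 0 0 0 .008 -1;0 0 0 0 0 0 -1;0 0 0 0 0 0 -1'; python3 plan.py 490 372.5 39 68.6
```

```text
time_s: 22.27
position: [490.2, 372.5, 41.2]
tcp_rot: [0.0, 0.826, 0.563, 0.001]
contact_force: [1.3, 0.0, -3.1]
opening: 0.464
gripper_force: 61.3
t 22.3 at [490.2 372.5  41.2] psi 68.59 zdir [ 0.002  0.001 -1.   ] open 0.464 grip 61.3 F [ 1.3  0.  -3.1]
shift total [-0.0001 -0.0004  0.0045] -> 1 rows of [-0.0001 -0.0004  0.0045] ; then turn z total -0.001
rotvec units to last [ 0.015 -0.011 -0.001] q [ 0.44  0.2  -0.14  1.22 -0.    2.38]
```

```bash
python3 -m jog '0 0 0 0 0 .0025 -1;0 0 0 0 0 .001 -1;0 0 0 0 0 0 -1'|sed -n 2,4p; python3 -m jog '0 0 0 0 0 0 .85;0 0 0 0 0 0 .85;0 0 0 0 0 0 .85;0 0 0 0 0 0 1;0 0 0 0 0 -.03 1;0 0 0 0 0 -.06 1;0 0 0 0 0 -.06 1;0 0 0 0 0 -.06 1;0 0 0 0 0 0 1;0 0 0 0 0 0 1'; python3 plan.py 625.1 283.3 145 90 625.1 283.3 17 90
```

```text
position: [490.2, 372.6, 39.9]
tcp_rot: [0.0, 0.826, 0.563, 0.001]
contact_force: [1.8, -0.1, -1.9]
time_s: 23.35
position: [491.2, 373.1, 147.1]
tcp_rot: [0.001, 0.826, 0.563, 0.003]
contact_force: [-0.6, -0.6, -0.5]
opening: 0.995
gripper_force: 0.0
t 23.4 at [491.2 373.1 147.1] psi 68.59 zdir [ 0.006  0.002 -1.   ] open 0.995 grip 0.0 F [-0.6 -0.6 -0.5]
shift total [-0.0694  0.3149  0.0042] -> 5 rows of [-0.0139  0.063   0.0008] ; then turn z total -3.113
shift total [0.    0.    0.256] -> 4 rows of [0.    0.    0.064] ; then turn z total -0.0
rotvec units to last [ 0.044 -0.029 -3.113] q [ 0.44  0.15 -0.01  1.41 -0.    2.38]
```

```bash
python3 -m jog '0 0 0 -.0139 .063 0 1;0 0 0 -.0139 .063 0 1;0 0 0 -.0139 .063 0 .3;0 0 0 -.0139 .063 0 .3;0 0 0 -.0139 .063 0 .3;0 0 -.7 0 0 0 .3;0 0 -.8 0 0 0 .3;0 0 -.8 0 0 0 .3;0 0 -.81 0 0 0 .3;0 0 0 0 0 0 .3'|sed -n 2p; python3 -m jog '0 0 0 0 0 0 .3;0 0 0 0 0 0 .3'|sed -n 2p; python3 plan.py 625.1 283.3 18 90
```

```text
position: [623.1, 282.3, 143.0]
position: [623.4, 282.6, 144.0]
t 24.4 at [623.4 282.6 144. ] psi 89.8 zdir [ 0.001  0.    -1.   ] open 0.65 grip 0.0 F [-0.1  0.3  0. ]
shift total [0.0014 0.0034 0.252 ] -> 4 rows of [0.0004 0.0009 0.063 ] ; then turn z total -0.029
rotvec units to last [ 0.007 -0.004 -0.029] q [0.23 0.36 0.24 1.44 0.   1.81]
```

```bash
python3 -m jog '0 0 0 .0014 .002 .05 .3;0 0 0 0 0 .065 .3;0 0 0 0 0 .065 .3;0 0 0 0 0 .045 .3;0 0 0 0 0 .026 .3;0 0 0 0 0 0 .3;0 0 0 0 0 0 .3;0 0 0 0 0 0 -1;0 0 0 0 0 0 -1;0 0 0 0 0 0 -1'|sed -n 2,4p; python3 -m jog '0 0 0 0 0 0 -1;0 0 0 0 0 0 -1;0 0 0 0 0 0 -1;0 0 0 0 0 0 -1;0 0 0 0 0 0 -1'; python3 -m jog '0 0 0 0 0 -.03 -1;0 0 0 0 0 -.06 -1;0 0 0 0 0 -.07 -1;0 0 0 0 0 -.07 -1;0 0 0 0 0 -.06 -1;0 0 0 0 0 0 -1;0 0 0 0 0 0 -1'; python3 plan.py 515.5 437.5 160 90 515.5 437.5 160 68.6
```

```text
position: [626.8, 283.8, 22.1]
tcp_rot: [0.002, 0.707, 0.707, 0.003]
contact_force: [-0.4, 0.3, 7.9]
time_s: 25.6
position: [626.8, 283.8, 22.1]
tcp_rot: [0.002, 0.707, 0.707, 0.003]
contact_force: [0.7, 0.1, 6.8]
opening: 0.37
gripper_force: 60.2
time_s: 26.18
position: [626.3, 283.7, 167.6]
tcp_rot: [0.002, 0.707, 0.707, 0.003]
contact_force: [0.6, 0.1, -2.5]
opening: 0.369
gripper_force: 60.0
t 26.2 at [626.3 283.7 167.6] psi 89.97 zdir [ 0.007  0.002 -1.   ] open 0.369 grip 60.0 F [ 0.6  0.1 -2.5]
shift total [ 0.3075 -0.2218  0.0153] -> 6 rows of [ 0.0513 -0.037   0.0025] ; then turn z total -0.004
shift total [ 0.  0. -0.] -> 1 rows of [ 0.  0. -0.] ; then turn z total 3.113
rotvec units to last [ 0.056 -0.027  3.108] q [0.24 0.36 0.28 1.48 0.   1.81]
```

```bash
python3 -m jog '0 0 0 .0513 -.037 0 -1;0 0 0 .0513 -.037 0 -1;0 0 0 .0513 -.037 0 -1;0 0 0 .0513 -.037 0 -1;0 0 0 .0513 -.037 0 -1;0 0 0 .0508 -.035 0 -1;0 0 .7 0 0 0 -1;0 0 .8 0 0 0 -1;0 0 .8 0 0 0 -1;0 0 .81 0 0 0 -1'|sed -n 2p; python3 -m jog '0 0 0 0 0 .04 -1;0 0 0 0 0 .05 -1;0 0 0 0 0 .04 -1;0 0 0 0 0 .03 -1;0 0 0 0 0 0 -1;0 0 0 0 0 0 -1;0 0 0 0 0 0 -1'|sed -n 2p; python3 plan.py 515.3 437 40 68.6
python3 - <<'E'
from h import *
p,d=shot('scene','s5')
cv2.imwrite('pics/s5c.png',cv2.resize(p[150:310,130:330,::-1],(800,600)))
E
```

```text
position: [513.8, 436.9, 162.2]
position: [515.1, 437.1, 84.7]
t 27.6 at [515.1 437.1  84.7] psi 68.59 zdir [ 0.002  0.001 -1.   ] open 0.366 grip 60.0 F [ 0.6 -0.8 -1.4]
shift total [-0.      0.0004  0.0895] -> 2 rows of [-0.      0.0002  0.0447] ; then turn z total -0.001
rotvec units to last [ 0.015 -0.013 -0.001] q [ 0.51  0.35  0.11  1.33 -0.    2.46]
```

View pics/s5c.png

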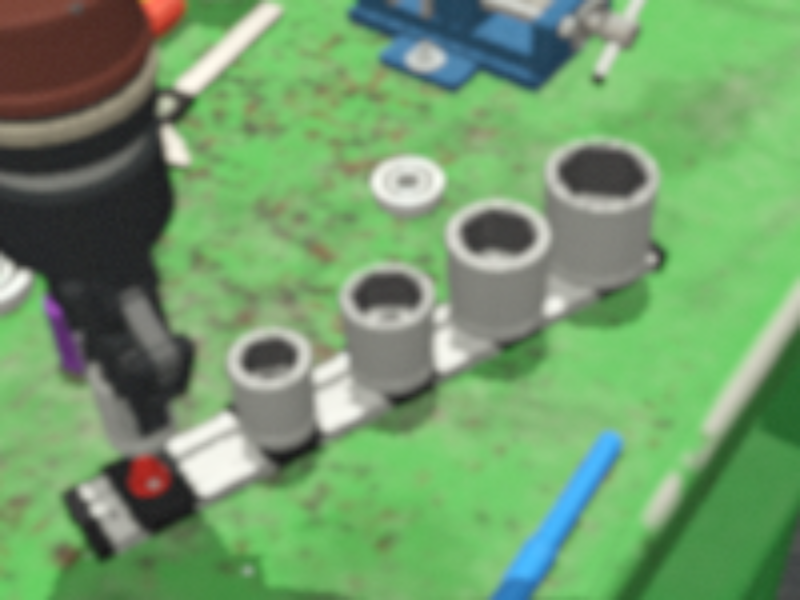

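Socket c is seated. Socket d hangs at crop (130,415), above the last stud at (150,478), with the same relative offset as the earlier ones.

```bash
python3 -m jog '0 0 0 0 0 .025 -1;0 0 0 0 0 .012 -1;0 0 0 0 0 .012 -1;0 0 0 0 0 .012 -1;0 0 0 0 0 .01 -1;0 0 0 0 0 .01 -1;0 0 0 0 0 .006 -1;0 0 0 0 0 0 -1;0 0 0 0 0 0 -1'; python3 -m jog '0 0 0 0 0 .0025 -1;0 0 0 0 0 .001 -1;0 0 0 0 0 0 -1'
```

```text
time_s: 28.4
position: [515.8, 437.3, 40.4]
tcp_rot: [0.0, 0.826, 0.563, 0.002]
contact_force: [6.0, 2.3, -6.2]
opening: 0.368
gripper_force: 59.8
time_s: 28.65
position: [515.7, 437.3, 39.4]
tcp_rot: [0.0, 0.826, 0.563, 0.002]
contact_force: [6.1, 2.6, -0.7]
opening: 0.372
gripper_force: 60.3
```

```bash
python3 -m jog '0 0 0 0 0 0 .3;0 0 0 0 0 0 .3;0 0 0 0 0 0 .3;0 0 0 0 0 0 .3;0 0 0 0 0 -.03 .3;0 0 0 0 0 -.06 .3;0 0 0 0 0 -.06 .3;0 0 0 0 0 -.06 .3;0 0 0 0 0 -.05 .3;0 0 0 0 0 0 .3'|sed -n 2p; python3 -m jog '0 0 0 -.03 .06 0 1;0 0 0 -.05 .06 0 1;0 0 0 -.05 .06 0 1;0 0 0 -.06 .05 0 1;0 0 0 -.06 .05 0 1;0 0 0 -.07 .03 0 1;0 0 0 -.07 .03 0 1;0 0 0 -.07 0 0 1;0 0 0 0 0 0 1;0 0 0 0 0 0 1'; python3 - <<'E'
from m import *
p,d=shot('top','t2'); W=world('top',d)
cv2.imwrite('pics/t2c.png',cv2.resize(p[130:260,100:290,::-1],(780,534)))
for n,u,v,h in(('big',245,220,85),('a',218,208,79),('b',191,196,74),('c',163,184,70),('d',136,173,67)): print(n,circ(W,u,v,13,h-4,h+4))
p,d=shot('scene','s6'); cv2.imwrite('pics/s6c.png',cv2.resize(p[150:310,130:330,::-1],(800,600)))
E
```

```text
position: [516.8, 438.2, 175.7]
time_s: 30.32
position: [588.6, 159.2, 168.5]
tcp_rot: [0.0, 0.827, 0.562, 0.001]
contact_force: [-0.6, 0.5, -0.1]
opening: 1.004
gripper_force: 0.0
  return _methods._mean(a, axis=axis, dtype=dtype,
  ret = ret.dtype.type(ret / rcount)
Traceback (most recent call last):
  File "m.py", line 4, in circ
    c,R=cv2.minEnclosingCircle(w[:,:2].astype(np.float32)); return np.round([*c,R*2,np.median(w[:,2]),np.percentile(w[:,2],97),len(w)],1)
                                                                                                      ~~~~~~~~~~~~~^^^^^^^^^^^
IndexError: index -1 is out of bounds for axis 0 with size 0
```

View pics/t2c.png

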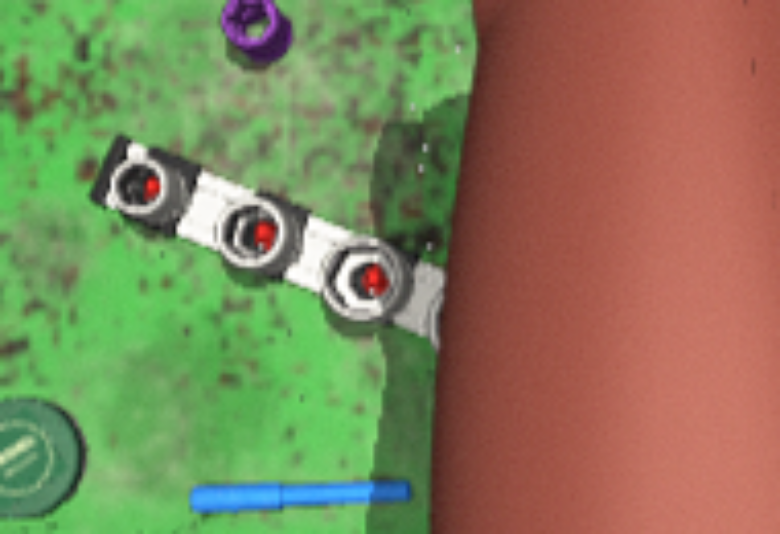

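From above, b, c and d sit on their studs at crop (367,283), (257,237) and (150,188). The arm hides the others. Next I check heights and the side view.

```bash
python3 - <<'E'
from m import *
W=world('top',np.load('pics/t2.npz')['d'])
for n,u,v,h in(('b',189,199,74),('c',163,187,70),('d',136,175,67)): print(n,circ(W,u,v,12,h-4,h+5))
p,d=shot('scene','s6'); cv2.imwrite('pics/s6c.png',cv2.resize(p[150:310,130:330,::-1],(800,600)))
E
```

```text
b [462.1 308.9  47.9  72.7  76.5 137. ]
c [486.9 372.4  41.   68.6  72.9 124. ]
d [512.1 436.5  33.9  66.3  69.8  81. ]
```

View pics/s6c.png

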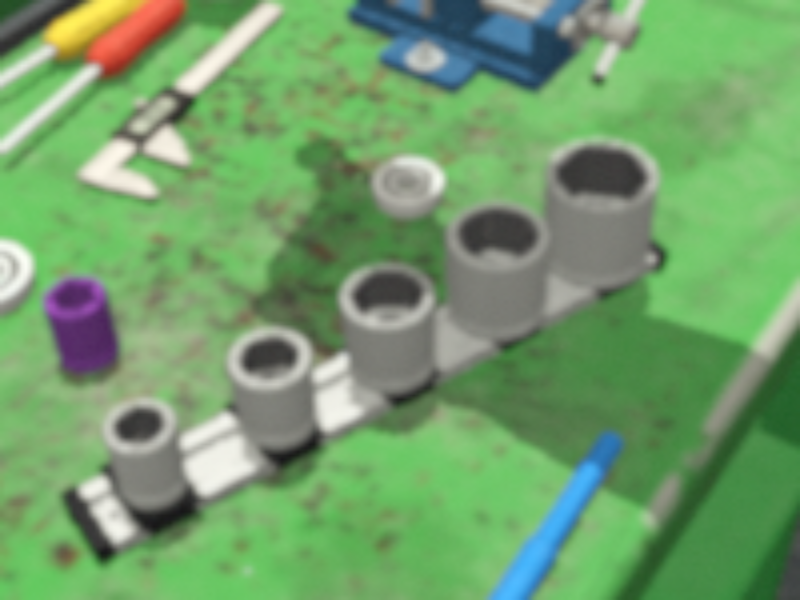

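All five stand upright in descending order, with top heights that match fully seated sockets. The arm is clear of everything.

```bash
python3 -c "
from rig import order
print(order.sign_off())"
```

```text
the job is handed in; nothing more can be done
None
```

The four loose sockets are on the studs in order of size, from socket_a next to the big one down to socket_d at the far end, and the job was handed in at about 30 s with the arm clear; all five look upright and fully down, and the big socket has not visibly moved.

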